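# Sort mixed-up milling tools back into their rack pockets

### The job

The milling tools in the bench rack have been put back in each other's pockets. Move each tool holder to the pocket of the same colour as its ring, upright with the flange sitting fully down on the pocket; the spare black pocket is there to use on the way and ends empty. Do not shift or knock over the tool height setter that stands by the rack.

Things in the scene. Friction and masses are not known exactly. Their poses are not given: they have to be found in the camera images.
- tool_red: Milling tool holder, shank down, red ring: a steel collet chuck with a short gold-coated drill. Origin on its axis at the flange underside, z up. Below: taper 32 to 17 mm dia., stud 13 mm dia. down to 68 mm. Above (mm): flange 46 mm dia. 0 to 20, coloured ring 54 mm dia. 20 to 26, round body 32 mm dia. 26 to 66 (grip here, best at 50), tip at 93. 0.36 to 0.56 kg, yaw free.
- tool_yellow: Milling tool holder, shank down, yellow ring: a dark body with a grey end mill. Origin on its axis at the flange underside, z up. Below: taper 32 to 17 mm dia., stud 13 mm dia. down to 68 mm. Above (mm): flange 46 mm dia. 0 to 20, coloured ring 54 mm dia. 20 to 26, round body 32 mm dia. 26 to 66 (grip here, best at 50), tip at 92. 0.36 to 0.56 kg, yaw free.
- tool_green: Milling tool holder, shank down, green ring: an empty keyless drill chuck with tapered nose. Origin on its axis at the flange underside, z up. Below: taper 32 to 17 mm dia., stud 13 mm dia. down to 68 mm. Above (mm): flange 46 mm dia. 0 to 20, coloured ring 54 mm dia. 20 to 26, round body 32 mm dia. 26 to 66 (grip here, best at 50), tip at 91. 0.36 to 0.56 kg, yaw free.
- tool_blue: Milling tool holder, shank down, blue ring: a white touch probe with a small red ball. Origin on its axis at the flange underside, z up. Below: taper 32 to 17 mm dia., stud 13 mm dia. down to 68 mm. Above (mm): flange 46 mm dia. 0 to 20, coloured ring 54 mm dia. 20 to 26, round body 32 mm dia. 26 to 66 (grip here, best at 50), tip at 94. 0.36 to 0.56 kg, yaw free.
- pocket_red: Red plastic pocket of the rack: fixed block 84 x 84 x 22 mm with an upright through hole 36 mm dia. in its middle. Origin: centre of its underside, on the hole's axis, 58 mm above the bench (clear below). Its y axis runs along the row of five pockets (98 mm apart), x across it. A seated holder's flange rests on the top face, its origin 22 mm above this one.
- pocket_yellow: Yellow plastic pocket of the rack: fixed block 84 x 84 x 22 mm with an upright through hole 36 mm dia. in its middle. Origin: centre of its underside, on the hole's axis, 58 mm above the bench (clear below). Its y axis runs along the row of five pockets (98 mm apart), x across it. A seated holder's flange rests on the top face, its origin 22 mm above this one.
- pocket_green: Green plastic pocket of the rack: fixed block 84 x 84 x 22 mm with an upright through hole 36 mm dia. in its middle. Origin: centre of its underside, on the hole's axis, 58 mm above the bench (clear below). Its y axis runs along the row of five pockets (98 mm apart), x across it. A seated holder's flange rests on the top face, its origin 22 mm above this one.
- pocket_blue: Blue plastic pocket of the rack: fixed block 84 x 84 x 22 mm with an upright through hole 36 mm dia. in its middle. Origin: centre of its underside, on the hole's axis, 58 mm above the bench (clear below). Its y axis runs along the row of five pockets (98 mm apart), x across it. A seated holder's flange rests on the top face, its origin 22 mm above this one.
- pocket_black: Black plastic pocket of the rack: fixed block 84 x 84 x 22 mm with an upright through hole 36 mm dia. in its middle. Origin: centre of its underside, on the hole's axis, 58 mm above the bench (clear below). Its y axis runs along the row of five pockets (98 mm apart), x across it. The spare pocket, empty at the start; it takes any holder, its origin 22 mm above this one.
- height_setter: Tool height setter, not to be disturbed: upright aluminium cylinder 54 mm dia., 100 mm high, round dial on its side, loose on the bench behind the rack (away from the robot). Origin: centre of its underside, z up. Other loose odds and ends by the rack are under 70 mm high; the rack's own frame is lower than the pockets' tops.

How it is judged:
By the outcome, as a careful person would: the job done as asked, in the order asked, and still so for the second after the job is handed in, with the robot touching nothing.
It also fails if it takes over 128 s, if anything falls off the work surface, if the arm or the gripper's body presses on something with over 40 N, if the wrist force passes 120 N, or if a joint passes its speed limit or range.

### The arm

A 6-joint arm with a two-finger parallel gripper is mounted at the origin on the work surface. World frame = base frame: x ahead of the robot, y to its left, z up, the work surface at z = 0. Lengths are in mm, angles in degrees, forces in N, time in s.
With the tool pointing down it reaches from about 300 to 850 mm from the base axis. Payload 4.2 kg.
Tool frame: the origin (TCP) lies between the finger pads, 19 mm behind the fingertips; this is the grasp point; z points along the fingers, y is the line along which they close (so a half turn about z gives the same grasp; the last joint's range is limited). The gripper opens to 91 mm and grips with 3 to 60 N. Pads are 32 mm wide; open, the fingers measure 118 mm over their backs; the gripper's body (76 mm by 178 mm) begins 60 mm behind the grasp point.
Start: joints at [70.646, 18.312, 89.639, -0, 72.044, -1.146], TCP at [179.676, 546.221, 232.776] pointing down, gripper open.
Joint ranges: [-177.97, 177.97], [-48.28, 115.42], [12.27, 149.76], [-77.06, 257.06], [2.81, 150.46], [-146.56, 146.56]. Speed limits (degrees/s): [147.25, 147.25, 180, 180, 180, 180].

### API

Orientations are given as [roll, pitch, yaw] about the fixed x, y, z axes, in that order (R = Rz(yaw) Ry(pitch) Rx(roll)).
In Python, from workcell import state, grab_frame, job_done, masks_of, landmark_of gives the robot as it stands. The module is installed in compiled form; this text tells all that it offers.
- The arm moves only by the tool move_arm, never from a script. Its argument "plan" is a list of rows, each an object of numbers: "x", "y", "z": the shift along the tool's x, y, z in mm; "rx", "ry", "rz": the turn, a rotation vector about the tool's x, y, z in rad. A call has 1 to 10 rows; each row shifts and turns the commanded pose from where the row before left it, along the tool's axes as they then stand; what a row does not reach is not made up. A row lasts 1/10 s, in which the tool goes at most 50 mm and 8.59 degrees, less where a joint would pass 70% of its speed; a pose out of reach is approached as far as the arm can. A call is refused whole if a number of a shift passes 50 or a number of a turn 0.15, either way. A call with a gripper value outside its range is refused whole. "grip" is the opening, from 0 (shut) to 1 (fully open), set as the call begins (left out, the last holds). The fingers move at their own pace and stop on an object; "squeeze" is the grip in N (left out, the last holds). Time passes only in rows, so rows that do not move let the fingers close. It gives the time, the measured TCP pose, the force, the opening and the grip force at its end, in the units of the state.
- state(): the state, without advancing time (a new reading comes with each control period).
- grab_frame(name): name is "scene" or "top" or "wrist"; returns a dict with "img" (480x640x3 uint8, red, green, blue), "z_map" (480x640 float32, mm along the optical axis (not along the pixel's ray), 0 where there is no reading), "fx", "fy", "cx", "cy" (pixels), "rvec" (rotation vector, rad) and "tvec" (3), from world to camera coordinates, as OpenCV has them. Camera axes: x right, y down, z forward; pixel columns grow to the right and rows downward; lengths in mm; the calibration is good to about 2 mm. A picture is of the moment at which its call begins.
- job_done(): hands the job in; it is judged then, once.
Trained networks look in the newest picture that a camera, given by its name, has taken for a name from the list of things; names that differ only in an ending like _2 or _b are one class to them, and where a whole thing is asked for, a point or a joint stands for the part that bears it (a point fixed in the world has none). Each returns a list of dicts, best first, with "p" (0 to 1); they miss things now and then, are a little off and sometimes report something else, mostly with a low value. They report only what shows in the picture. A call takes as long as a camera call.
- masks_of(camera, label): "pixels" (480x640 bool, what is visible of it) and "box" ([centre column, centre row, width, height] in pixels, round what is visible of it).
- landmark_of(camera, label): "point" ([column, row] in pixels: a listed point, or the origin of a listed thing).
The state is a dict: "time_s": time; "qpos": joint angles; "qvel": joint speeds; "effort": joint torques, N m; "ee_pos": TCP position; "ee_rot": TCP orientation; "force": force on the tool from outside, world axes, zero at the start; "torque": the same for the moment, N m; "gripper_width": finger opening in mm; "gripper_force": force on a finger pad.
Only numpy, scipy, OpenCV 4.12 (cv2) and the standard library are available. Lean on these libraries where they do the work, as an engineer would, in place of code of your own. Each camera call takes 0.05 s, during which the arm holds its last target. There are 200 camera calls.

## Working session

There is one attempt and no reset: what is moved stays moved. The work goes in short steps, Python scripts to look and compute and a tool call to move; the robot and the scene stay as the last step left them, time stands still between calls to the robot, and variables do not carry over. Pictures are saved under pics/ and viewed, at most 14 in all, crops included, and the job is handed in when it is done.

Besides the shell and the picture viewer there is one more tool, called after "Call:" as name(argument=value, ...), one argument or row to a line, values as JSON. move_arm: Moves the arm, as the interface text tells. Its arguments: {"type":"object","properties":{"plan":{"type":"array","items":{"type":"object","properties":{"x":{"type":"number"},"y":{"type":"number"},"z":{"type":"number"},"rx":{"type":"number"},"ry":{"type":"number"},"rz":{"type":"number"}}}},"grip":{"type":"number"},"squeeze":{"type":"number"}},"required":["plan"]}

```bash
mkdir -p pics; cat > h.py <<'E'
import numpy as np, cv2
from workcell import *
def save(f,n): cv2.imwrite('pics/'+n,f['img'][:,:,::-1])
def cam(f):
    R=cv2.Rodrigues(np.array(f['rvec'],float))[0]; t=np.array(f['tvec'],float).ravel(); return R,t
def ray(f,u,v,z):
    R,t=cam(f); d=R.T@np.array([(u-f['cx'])/f['fx'],(v-f['cy'])/f['fy'],1]); c=-R.T@t
    return c+d*(z-c[2])/d[2]
def cloud(f):
    R,t=cam(f); Z=f['z_map'].astype(float); v,u=np.mgrid[:480,:640]
    P=np.stack([(u-f['cx'])/f['fx']*Z,(v-f['cy'])/f['fy']*Z,Z],-1)
    W=(P-t)@R; W[Z==0]=np.nan; return W
E
python3 - <<'E'
from h import *
print(state())
for c in ['scene','top','wrist']:
    f=grab_frame(c); save(f,c+'1.png'); R,t=cam(f); print(c,(-R.T@t).round(),R[2].round(2))
    if c=='wrist': continue
    W=cloud(f)
    for n in ['red','yellow','green','blue','black']:
        for k in ['tool_','pocket_']:
            if k+n=='tool_black': continue
            L=landmark_of(c,k+n); 
            for l in L[:2]: print(k+n,round(l['p'],2),np.round(l['point']),ray(f,*l['point'],80 if k=='tool_' else 58).round(1))
    for l in landmark_of(c,'height_setter')[:2]: print('hs',round(l['p'],2),np.round(l['point']),ray(f,*l['point'],0).round(1))
E
```

```text
{'time_s': 0.0, 'qpos': array([ 7.06466221e+01,  1.83514436e+01,  8.97061549e+01,  1.37473186e-04,
        7.20427420e+01, -1.14500667e+00]), 'qvel': array([ 0.12531245,  0.06613877,  0.01896215, -0.01248811, -0.02361147,
        0.02734326]), 'effort': array([-9.93344256e-04, -4.12458479e+01, -2.31970131e+01,  7.25494232e-02,
        4.58169007e-02, -1.43206439e-04]), 'ee_pos': array([179.50812699, 545.77205358, 231.92392453]), 'ee_rot': array([-1.79899682e+02, -2.13576129e-03,  1.61791584e+02]), 'force': array([-0.52731045,  0.05128474,  0.06200213]), 'torque': array([-0.03089982,  0.00794643, -0.09068656]), 'gripper_force': 0.0, 'gripper_width': 90.88852882519161}
scene [1046.  158.  708.] [-0.56 -0.19 -0.81]
tool_red 0.67 [225. 179.] [ 530.3 -198.    80. ]
tool_red 0.58 [274. 194.] [533.8 -92.2  80. ]
pocket_red 0.63 [274. 196.] [522.  -98.8  58. ]
tool_yellow 0.79 [370. 211.] [509.8  92.7  80. ]
pocket_yellow 0.79 [319. 211.] [524.8  -2.4  58. ]
pocket_yellow 0.74 [373. 214.] [495.5  97.1  58. ]
tool_green 0.9 [323. 203.] [521.9   3.3  80. ]
pocket_green 0.71 [228. 188.] [ 533.8
[... 231 characters left out ...]
 [648.6 106.    0. ]
top [535.  44. 959.] [ 0.05 -0.04 -1.  ]
tool_red 0.57 [432. 271.] [ 540.4 -200.2   80. ]
pocket_red 0.93 [372. 277.] [528.7 -94.5  58. ]
tool_yellow 0.83 [270. 283.] [515.   91.5  80. ]
tool_yellow 0.49 [327. 282.] [519.2 -10.2  80. ]
pocket_yellow 0.95 [320. 283.] [ 5.159e+02 -1.000e-01  5.800e+01]
tool_green 0.56 [323. 283.] [516.3  -3.8  80. ]
tool_green 0.17 [271. 285.] [511.3  89.   80. ]
pocket_green 0.88 [426. 278.] [ 528.6 -195.    58. ]
tool_blue 0.87 [375. 274.] [534.5 -97.   80. ]
pocket_blue 0.66 [267. 282.] [516.   97.3  58. ]
pocket_black 0.57 [214. 286.] [508.8 191.9  58. ]
hs 0.95 [269. 208.] [659.5  98.8   0. ]
wrist [115. 569. 386.] [ 0.23 -0.08 -0.97]
```

View pics/scene1.png

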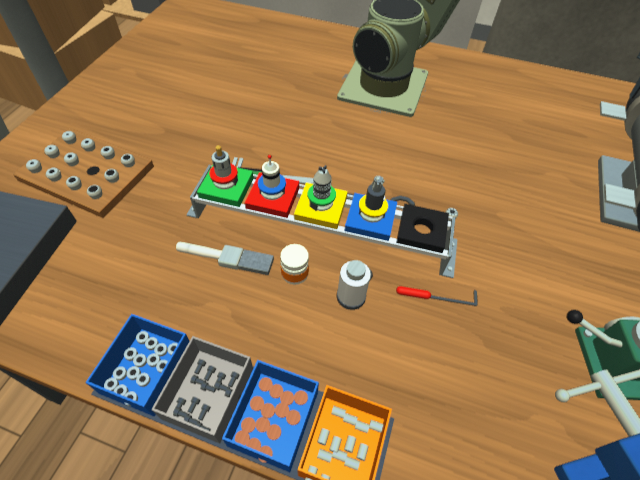

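View pics/top1.png

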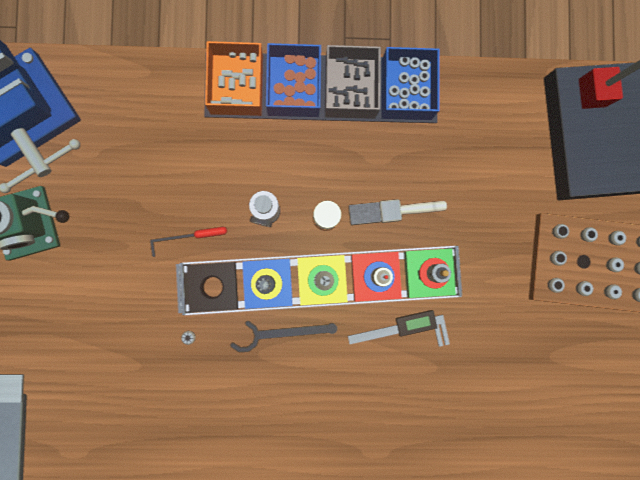

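```bash
python3 - <<'E'
from h import *
f=grab_frame('top'); W=cloud(f)
ap=[('red',528,-196),('blue',528,-97),('green',518,0),('yellow',513,96),('black',508,193)]
g=np.isfinite(W[...,2])
for n,x,y in ap:
    d=np.hypot(W[...,0]-x,W[...,1]-y)
    top=W[g&(d<45)&(W[...,2]>70)&(W[...,2]<90)]
    for lo,hi in [(70,90),(95,112),(112,200)]:
        m=W[g&(d<55)&(W[...,2]>lo)&(W[...,2]<hi)]
        if len(m)>5: 
            r=cv2.minAreaRect(m[:,:2].astype(np.float32)) if lo==70 else cv2.minEnclosingCircle(m[:,:2].astype(np.float32))
            print(n,lo,len(m),np.median(m[:,2]).round(1),m.mean(0).round(1),r)
m=W[g&(np.hypot(W[...,0]-660,W[...,1]-99)<60)&(W[...,2]>85)&(W[...,2]<115)]
print('hs',len(m),m.mean(0),m.min(0),m.max(0))
E
```

```text
red 70 1359 79.7 [ 534.6 -190.8   79.6] ((537.5811157226562, -195.9438018798828), (84.03507232666016, 84.88512420654297), 4.466538906097412)
red 95 373 105.7 [ 537.6 -187.9  105.7] ((537.6089477539062, -195.6376495361328), 26.811683654785156)
red 112 378 145.7 [ 537.5 -192.1  144.9] ((537.7734375, -195.54945373535156), 16.92975425720215)
blue 70 1440 79.6 [529.5 -95.2  79.6] ((529.4613647460938, -91.37161254882812), (84.04777526855469, 98.59868621826172), 4.344768524169922)
blue 95 410 105.6 [530.3 -93.9 105.7] ((529.9530029296875, -98.2028579711914), 26.822847366333008)
blue 112 334 146.6 [530.1 -96.  146.1] ((530.0012817382812, -98.13624572753906), 16.335166931152344)
green 70 1426 79.7 [5.215e+02 1.000e-01 7.970e+01] ((522.442626953125, -0.7982940673828125), (84.01431274414062, 84.01235961914062), 4.470211982727051)
green 95 433 105.6 [522.7   0.8 105.6] ((522.410400390625, -0.6791800260543823), 26.751527786254883)
green 112 311 155.7 [5.228e+02 4.000e-01 1.550e+02] ((522.4312744140625, -0.6541890501976013), 16.324796676635742)
yellow 70 1459 79.8 [514.6  96.1  79.8] ((514.9027709960938, 96.99867248535156), (83.92951202392578, 84.1658706665039), 4.442524433135986)
yellow 95 454 105.6 [515.4  95.1 105.6] ((514.8076782226562, 96.80120086669922), 26.823326110839844)
yellow 112 305 146.4 [515.2  95.8 153.2] ((514.1288452148438, 97.7331314086914), 16.835243225097656)
black 70 1979 79.6 [507.2 193.7  79.5] ((507.8572692871094, 187.41712951660156), (84.02558135986328, 98.8664321899414), 4.43779993057251)
hs 343 [653.30166665 105.15468789  96.34062995] [630.25651273  82.4475614   85.00357933] [678.38920467 130.18048939 104.28776379]
```

The scene view shows the tools from left to right: red at px 224,175 in the green pocket, blue at 271,185 in red, green at 322,200 in yellow and yellow at 374,210 in blue. The black pocket at 424,227 is empty and the setter is at 353,285. The top view agrees, with the row at rows 272-287 and the setter at 264,206. Depth gives a row yaw of 4.45° and pockets about 98 mm apart at z≈80 on top, as they must be.

The tools form a 4-cycle, so I'll go yellow→black, blue, red, green, then yellow. First I'll turn the tool so its x axis runs along the row.

Call:
move_arm(
  plan=[
    {"rz": 0.147},
    {"rz": 0.147},
    {"rz": 0.147},
    {"rz": 0.147},
    {"rz": 0.147},
    {"rz": 0.147},
    {"rz": 0.147},
    {"rz": 0.147},
    {},
    {},
  ],
  grip=1,
  squeeze=40,
)

```text
schema error: expected keys x, y, z, rx, ry, rz
```

```bash
cat >> h.py <<'E'
P={'green':(537.6,-195.8),'red':(530.0,-98.3),'yellow':(522.4,-.7),'blue':(514.9,96.9),'black':(507.3,194.6)}
from scipy.spatial.transform import Rotation as Ro
def go(x,y,z):
    s=state(); R=Ro.from_euler('xyz',s['ee_rot'],degrees=True).as_matrix()
    T=np.stack([[-.0776,.997,0],[.997,.0776,0],[0,0,-1]],1)
    print('pos',s['ee_pos'].round(2),'rot',s['ee_rot'].round(2),'F',s['force'].round(1),'w',round(s['gripper_width'],1),'t',s['time_s'])
    print('move tool',(R.T@(np.array([x,y,z])-s['ee_pos'])).round(1),'turn',Ro.from_matrix(R.T@T).as_rotvec().round(4))
E
python3 -c "
from h import *
go(*P['blue'],230)"
```

```text
pos [179.67 546.22 232.78] rot [179.99   0.   161.79] F [ 0.4 -0.1 -0.3] w 91.2 t 1.2
move tool [-458.8 -322.1    2.8] turn [ 1.0000e-04 -0.0000e+00  1.1753e+00]
```

Call:
move_arm(
  plan=[
    {"x": 0,"y": 0,"z": 0,"rx": 0,"ry": 0,"rz": 0.147},
    {"x": 0,"y": 0,"z": 0,"rx": 0,"ry": 0,"rz": 0.147},
    {"x": 0,"y": 0,"z": 0,"rx": 0,"ry": 0,"rz": 0.147},
    {"x": 0,"y": 0,"z": 0,"rx": 0,"ry": 0,"rz": 0.147},
    {"x": 0,"y": 0,"z": 0,"rx": 0,"ry": 0,"rz": 0.147},
    {"x": 0,"y": 0,"z": 0,"rx": 0,"ry": 0,"rz": 0.147},
    {"x": 0,"y": 0,"z": 0,"rx": 0,"ry": 0,"rz": 0.147},
    {"x": 0,"y": 0,"z": 0,"rx": 0,"ry": 0,"rz": 0.147},
    {"x": 0,"y": 0,"z": 0,"rx": 0,"ry": 0,"rz": 0},
    {"x": 0,"y": 0,"z": 0,"rx": 0,"ry": 0,"rz": 0},
  ],
  grip=1,
  squeeze=40,
)

```text
time_s: 2.2
ee_pos: [179.7, 546.2, 232.8]
ee_rot: [-180.0, -0.0, 94.6]
force: [-1.0, 0.3, 0.1]
gripper_width: 91.2
gripper_force: 0.0
```

```bash
python3 -c "
from h import *
go(*P['blue'],230)"
```

```text
pos [179.67 546.21 232.75] rot [-180.     -0.     94.59] F [-1.   0.3  0.1] w 91.2 t 2.2
move tool [-474.7  298.2    2.7] turn [-0.     -0.      0.0024]
```

Call:
move_arm(
  plan=[
    {"x": -40,"y": 25,"z": 0,"rx": 0,"ry": 0,"rz": 0.002},
    {"x": -40,"y": 25,"z": 0,"rx": 0,"ry": 0,"rz": 0},
    {"x": -40,"y": 25,"z": 0,"rx": 0,"ry": 0,"rz": 0},
    {"x": -40,"y": 25,"z": 0,"rx": 0,"ry": 0,"rz": 0},
    {"x": -40,"y": 25,"z": 0,"rx": 0,"ry": 0,"rz": 0},
    {"x": -40,"y": 25,"z": 0,"rx": 0,"ry": 0,"rz": 0},
    {"x": -40,"y": 25,"z": 0,"rx": 0,"ry": 0,"rz": 0},
    {"x": -40,"y": 25,"z": 0,"rx": 0,"ry": 0,"rz": 0},
    {"x": -40,"y": 25,"z": 0,"rx": 0,"ry": 0,"rz": 0},
    {"x": -40,"y": 25,"z": 0,"rx": 0,"ry": 0,"rz": 0},
  ],
)

```text
time_s: 3.2
ee_pos: [459.9, 164.4, 233.0]
ee_rot: [180.0, -0.0, 94.4]
force: [0.9, 0.5, 0.7]
gripper_width: 91.3
gripper_force: 0.0
```

Call:
move_arm(
  plan=[
    {"x": -37,"y": 24,"z": 0,"rx": 0,"ry": 0,"rz": 0},
    {"x": -37.7,"y": 24.2,"z": 0,"rx": 0,"ry": 0,"rz": 0},
    {"x": 0,"y": 0,"z": 0,"rx": 0,"ry": 0,"rz": 0},
    {"x": 0,"y": 0,"z": 0,"rx": 0,"ry": 0,"rz": 0},
    {"x": 0,"y": 0,"z": 0,"rx": 0,"ry": 0,"rz": 0},
  ],
)

```text
time_s: 3.7
ee_pos: [512.0, 95.9, 232.7]
ee_rot: [-180.0, -0.0, 94.4]
force: [-0.4, -0.5, -0.6]
gripper_width: 91.0
gripper_force: 0.0
```

```bash
python3 -c "
from h import *
go(*P['blue'],130)
f=grab_frame('wrist'); save(f,'w2.png'); W=cloud(f)
for n in ['blue','yellow','black']:
    x,y=P[n]; d=np.hypot(W[...,0]-x,W[...,1]-y)
    for lo,hi in [(70,90),(103,110),(140,150)]:
        m=W[(d<50)&(W[...,2]>lo)&(W[...,2]<hi)]
        if len(m)>50: print(n,lo,len(m),np.median(m[:,2]).round(1),cv2.minEnclosingCircle(m[:,:2].astype(np.float32)),cv2.minAreaRect(m[:,:2].astype(np.float32)))
"
```

```text
pos [512.04  95.89 232.66] rot [-1.7996e+02 -3.0000e-02  9.4390e+01] F [-0.4 -0.5 -0.6] w 91.0 t 3.7
move tool [  0.7   3.  102.7] turn [-0.0006 -0.0005 -0.0011]
blue 70 6188 81.6 ((514.8914794921875, 96.9107437133789), 49.99342727661133) ((513.6953735351562, 96.88554382324219), (84.18985748291016, 84.31382751464844), 4.317146301269531)
blue 103 1905 107.6 ((513.5645751953125, 97.05432891845703), 27.068681716918945) ((513.4595336914062, 99.85749053955078), (53.377960205078125, 48.1238899230957), 6.729523181915283)
blue 140 1089 147.4 ((513.8323364257812, 97.14044952392578), 15.964917182922363) ((513.5130004882812, 98.52748107910156), (31.30228614807129, 28.61199951171875), 2.18168306350708)
yellow 70 2470 81.5 ((522.4405517578125, -0.6515639424324036), 49.963443756103516) ((521.0281372070312, -0.4091224670410156), (84.22978973388672, 84.53202819824219), 5.1346259117126465)
yellow 103 759 107.6 ((521.2124633789062, -0.7083409428596497), 26.837251663208008) ((521.52294921875, -3.8267269134521484), (53.29888916015625, 30.911680221557617), 3.359848976135254)
yellow 140 435 145.7 ((520.953125, 2.156742572784424), 15.976424217224121) ((519.9505615234375, 8.342161178588867), (31.9403018951416, 15.045194625854492), 9.206238746643066)
black 70 11258 81.5 ((507.2961120605469, 194.5847625732422), 49.98958969116211) ((506.2044677734375, 194.59042358398438), (84.2513198852539, 83.47801208496094), 4.47445821762085)
```

Call:
move_arm(
  plan=[
    {"x": 0.7,"y": 2.3,"z": 12,"rx": 0,"ry": 0,"rz": 0},
    {"x": 0,"y": 0,"z": 20,"rx": 0,"ry": 0,"rz": 0},
    {"x": 0,"y": 0,"z": 20,"rx": 0,"ry": 0,"rz": 0},
    {"x": 0,"y": 0,"z": 20,"rx": 0,"ry": 0,"rz": 0},
    {"x": 0,"y": 0,"z": 20,"rx": 0,"ry": 0,"rz": 0},
    {"x": 0,"y": 0,"z": 10,"rx": 0,"ry": 0,"rz": 0},
    {"x": 0,"y": 0,"z": 0,"rx": 0,"ry": 0,"rz": 0},
    {"x": 0,"y": 0,"z": 0,"rx": 0,"ry": 0,"rz": 0},
    {"x": 0,"y": 0,"z": 0,"rx": 0,"ry": 0,"rz": 0},
    {"x": 0,"y": 0,"z": 0,"rx": 0,"ry": 0,"rz": 0},
  ],
)

```text
time_s: 4.75
ee_pos: [515.5, 96.3, 131.7]
ee_rot: [179.9, -0.0, 94.3]
force: [-0.5, -0.3, -0.3]
gripper_width: 91.5
gripper_force: 0.0
```

Call:
move_arm(
  plan=[
    {"x": 0,"y": 0,"z": 0,"rx": 0,"ry": 0,"rz": 0},
    {"x": 0,"y": 0,"z": 0,"rx": 0,"ry": 0,"rz": 0},
    {"x": 0,"y": 0,"z": 0,"rx": 0,"ry": 0,"rz": 0},
    {"x": 0,"y": 0,"z": 0,"rx": 0,"ry": 0,"rz": 0},
    {"x": 0,"y": 0,"z": 0,"rx": 0,"ry": 0,"rz": 0},
    {"x": 0,"y": 0,"z": 0,"rx": 0,"ry": 0,"rz": 0},
    {"x": 0,"y": 0,"z": 0,"rx": 0,"ry": 0,"rz": 0},
    {"x": 0,"y": 0,"z": 0,"rx": 0,"ry": 0,"rz": 0},
    {"x": 0,"y": 0,"z": 0,"rx": 0,"ry": 0,"rz": 0},
    {"x": 0,"y": 0,"z": 0,"rx": 0,"ry": 0,"rz": 0},
  ],
  grip=0,
  squeeze=40,
)

```text
time_s: 5.75
ee_pos: [514.4, 96.1, 130.6]
ee_rot: [-179.9, -0.0, 94.3]
force: [-2.6, 0.1, 1.5]
gripper_width: 31.4
gripper_force: 40.0
```

```bash
python3 -c "
from h import *
go(*P['blue'],130)"
```

```text
pos [514.4   96.06 130.65] rot [-179.93   -0.     94.3 ] F [-2.6  0.1  1.5] w 31.4 t 5.75
move tool [0.8 0.6 0.6] turn [-0.0012 -0.     -0.0027]
```

Call:
move_arm(
  plan=[
    {"x": 0,"y": 0,"z": -10,"rx": 0,"ry": 0,"rz": 0},
    {"x": 0,"y": 0,"z": -15,"rx": 0,"ry": 0,"rz": 0},
    {"x": 0,"y": 0,"z": -20,"rx": 0,"ry": 0,"rz": 0},
    {"x": 0,"y": 0,"z": -25,"rx": 0,"ry": 0,"rz": 0},
    {"x": 0,"y": 0,"z": -15,"rx": 0,"ry": 0,"rz": -0.002},
    {"x": 20,"y": 0,"z": 0,"rx": 0,"ry": 0,"rz": 0},
    {"x": 30,"y": 0,"z": 0,"rx": 0,"ry": 0,"rz": 0},
    {"x": 30,"y": 0,"z": 0,"rx": 0,"ry": 0,"rz": 0},
    {"x": 17.8,"y": 0,"z": 0,"rx": 0,"ry": 0,"rz": 0},
    {"x": 0,"y": 0,"z": 0,"rx": 0,"ry": 0,"rz": 0},
  ],
)

```text
time_s: 6.75
ee_pos: [507.2, 195.7, 215.6]
ee_rot: [180.0, -0.1, 94.6]
force: [0.1, -0.8, -4.2]
gripper_width: 31.2
gripper_force: 40.0
```

Call:
move_arm(
  plan=[
    {"x": 0,"y": 0,"z": 0,"rx": 0,"ry": 0,"rz": 0},
    {"x": 0,"y": 0,"z": 0,"rx": 0,"ry": 0,"rz": 0},
    {"x": 0,"y": 0,"z": 0,"rx": 0,"ry": 0,"rz": 0},
    {"x": 0,"y": 0,"z": 0,"rx": 0,"ry": 0,"rz": 0},
  ],
)

```text
time_s: 7.15
ee_pos: [507.5, 192.9, 215.8]
ee_rot: [180.0, 0.0, 94.3]
force: [-0.5, -0.7, -4.6]
gripper_width: 31.0
gripper_force: 40.0
```

```bash
python3 -c "
from h import *
go(*P['black'],130)
f=grab_frame('top'); save(f,'t3.png'); W=cloud(f)
f2=grab_frame('scene'); cv2.imwrite('pics/s3.png',cv2.resize(f2['img'][100:320,150:500,::-1],None,fx=2,fy=2))"
```

```text
pos [507.51 192.91 215.79] rot [180.     0.    94.35] F [-0.5 -0.7 -4.6] w 31.0 t 7.15
move tool [ 1.7 -0.1 85.8] turn [ 0.      0.0001 -0.0018]
```

View pics/s3.png

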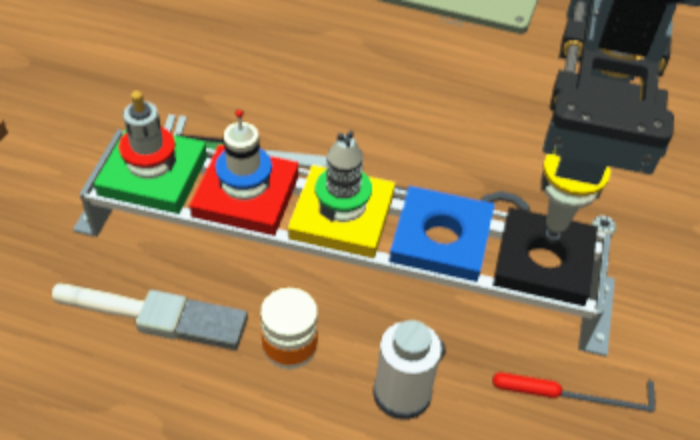

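The crop shows the yellow holder upright above the black pocket, stud at about 550,235 over the hole at 546,250, and the blue pocket empty. I'll lower it.

Call:
move_arm(
  plan=[
    {"x": 1,"y": -0.3,"z": 5,"rx": 0,"ry": 0,"rz": -0.002},
    {"x": 0,"y": 0,"z": 12,"rx": 0,"ry": 0,"rz": 0},
    {"x": 0,"y": 0,"z": 12,"rx": 0,"ry": 0,"rz": 0},
    {"x": 0,"y": 0,"z": 12,"rx": 0,"ry": 0,"rz": 0},
    {"x": 0,"y": 0,"z": 12,"rx": 0,"ry": 0,"rz": 0},
    {"x": 0,"y": 0,"z": 12,"rx": 0,"ry": 0,"rz": 0},
    {"x": 0,"y": 0,"z": 10,"rx": 0,"ry": 0,"rz": 0},
    {"x": 0,"y": 0,"z": 5,"rx": 0,"ry": 0,"rz": 0},
    {"x": 0,"y": 0,"z": 2,"rx": 0,"ry": 0,"rz": 0},
    {"x": 0,"y": 0,"z": 0,"rx": 0,"ry": 0,"rz": 0},
  ],
)

```text
time_s: 8.25
ee_pos: [507.2, 194.7, 133.7]
ee_rot: [180.0, -0.0, 94.5]
force: [-1.0, 0.2, -3.8]
gripper_width: 31.1
gripper_force: 40.0
```

Call:
move_arm(
  plan=[
    {"x": 0,"y": 0,"z": 1,"rx": 0,"ry": 0,"rz": 0},
    {"x": 0,"y": 0,"z": 1,"rx": 0,"ry": 0,"rz": 0},
    {"x": 0,"y": 0,"z": 0,"rx": 0,"ry": 0,"rz": 0},
    {"x": 0,"y": 0,"z": 0,"rx": 0,"ry": 0,"rz": 0},
  ],
)

```text
time_s: 8.65
ee_pos: [507.1, 194.6, 131.9]
ee_rot: [180.0, -0.0, 94.5]
force: [-1.0, -0.4, -4.1]
gripper_width: 31.1
gripper_force: 40.0
```

```bash
python3 -c "
from h import *
go(*P['black'],130)"
```

```text
pos [507.09 194.63 131.92] rot [ 1.7998e+02 -1.0000e-02  9.4520e+01] F [-1.  -0.4 -4.1] w 31.1 t 8.65
move tool [-0.   0.2  1.9] turn [ 0.0004 -0.0002  0.0013]
```

Not in contact yet; lower a bit more, then release and raise.

Call:
move_arm(
  plan=[
    {"x": 0,"y": 0,"z": 0.7,"rx": 0,"ry": 0,"rz": 0},
    {"x": 0,"y": 0,"z": 0.7,"rx": 0,"ry": 0,"rz": 0},
    {"x": 0,"y": 0,"z": 0.6,"rx": 0,"ry": 0,"rz": 0},
    {"x": 0,"y": 0,"z": 0,"rx": 0,"ry": 0,"rz": 0},
    {"x": 0,"y": 0,"z": 0,"rx": 0,"ry": 0,"rz": 0},
  ],
)

```text
time_s: 9.15
ee_pos: [507.1, 194.7, 130.6]
ee_rot: [180.0, -0.0, 94.5]
force: [-2.7, -1.0, 5.6]
gripper_width: 31.2
gripper_force: 40.0
```

Call:
move_arm(
  plan=[
    {"x": 0,"y": 0,"z": 0,"rx": 0,"ry": 0,"rz": 0},
    {"x": 0,"y": 0,"z": 0,"rx": 0,"ry": 0,"rz": 0},
    {"x": 0,"y": 0,"z": 0,"rx": 0,"ry": 0,"rz": 0},
    {"x": 0,"y": 0,"z": 0,"rx": 0,"ry": 0,"rz": 0},
    {"x": 0,"y": 0,"z": 0,"rx": 0,"ry": 0,"rz": 0},
    {"x": 0,"y": 0,"z": 0,"rx": 0,"ry": 0,"rz": 0},
    {"x": 0,"y": 0,"z": 0,"rx": 0,"ry": 0,"rz": 0},
  ],
  grip=1,
)

```text
time_s: 9.85
ee_pos: [507.1, 194.6, 129.7]
ee_rot: [180.0, -0.0, 94.5]
force: [0.2, 0.3, -0.0]
gripper_width: 84.4
gripper_force: 0.0
```

```bash
python3 -c "
from h import *
go(*P['black'],130); go(*P['red'],130)"
```

```text
pos [507.07 194.62 129.72] rot [ 1.7999e+02 -1.0000e-02  9.4530e+01] F [ 0.2  0.3 -0. ] w 84.4 t 9.85
move tool [-0.   0.2 -0.3] turn [ 0.0001 -0.0001  0.0013]
pos [507.07 194.62 129.72] rot [ 1.7999e+02 -1.0000e-02  9.4530e+01] F [ 0.2  0.3 -0. ] w 84.4 t 9.85
move tool [-293.8   -0.3   -0.3] turn [ 0.0001 -0.0001  0.0013]
```

Call:
move_arm(
  plan=[
    {"x": 0,"y": 0,"z": -15,"rx": 0,"ry": 0,"rz": 0.001},
    {"x": 0,"y": 0,"z": -35,"rx": 0,"ry": 0,"rz": 0},
    {"x": 0,"y": 0,"z": -35,"rx": 0,"ry": 0,"rz": 0},
    {"x": -40,"y": 0,"z": 0,"rx": 0,"ry": 0,"rz": 0},
    {"x": -45,"y": 0,"z": 0,"rx": 0,"ry": 0,"rz": 0},
    {"x": -45,"y": 0,"z": 0,"rx": 0,"ry": 0,"rz": 0},
    {"x": -45,"y": 0,"z": 0,"rx": 0,"ry": 0,"rz": 0},
    {"x": -45,"y": 0,"z": 0,"rx": 0,"ry": 0,"rz": 0},
    {"x": -45,"y": 0,"z": 0,"rx": 0,"ry": 0,"rz": 0},
    {"x": -28.8,"y": -0.3,"z": 0,"rx": 0,"ry": 0,"rz": 0},
  ],
  grip=1,
)

```text
time_s: 10.85
ee_pos: [529.6, -101.2, 214.8]
ee_rot: [180.0, 0.0, 94.4]
force: [1.5, -0.1, 0.2]
gripper_width: 91.3
gripper_force: 0.0
```

Call:
move_arm(
  plan=[
    {"x": 0,"y": 0,"z": 0,"rx": 0,"ry": 0,"rz": 0},
    {"x": 0,"y": 0,"z": 0,"rx": 0,"ry": 0,"rz": 0},
    {"x": 0,"y": 0,"z": 0,"rx": 0,"ry": 0,"rz": 0},
    {"x": 0,"y": 0,"z": 0,"rx": 0,"ry": 0,"rz": 0},
    {"x": 0,"y": 0,"z": 0,"rx": 0,"ry": 0,"rz": 0},
  ],
)

```text
time_s: 11.35
ee_pos: [529.6, -97.3, 214.8]
ee_rot: [180.0, -0.0, 94.6]
force: [-0.2, 0.2, -0.1]
gripper_width: 91.4
gripper_force: 0.0
```

```bash
cat >> h.py <<'E'
def find(x,y,c='wrist'):
    f=grab_frame(c); W=cloud(f); d=np.hypot(W[...,0]-x,W[...,1]-y)
    for lo,hi in [(75,85),(103,110),(120,150)]:
        m=W[(d<40)&(W[...,2]>lo)&(W[...,2]<hi)]
        if len(m)>50: print(lo,len(m),np.median(m[:,2]).round(1),cv2.minEnclosingCircle(m[:,:2].astype(np.float32)))
E
python3 -c "
from h import *
go(*P['red'],130); find(*P['red'])"
```

```text
pos [529.64 -97.29 214.81] rot [ 1.7999e+02 -1.0000e-02  9.4560e+01] F [-0.2  0.2 -0.1] w 91.4 t 11.35
move tool [-1.   0.3 84.8] turn [ 0.0001 -0.0002  0.0019]
75 3845 81.6 ((530.0008544921875, -98.3037109375), 39.997840881347656)
103 2106 107.6 ((528.9078369140625, -98.13400268554688), 26.828258514404297)
120 1734 147.4 ((528.8777465820312, -97.97988891601562), 16.23033905029297)
```

Call:
move_arm(
  plan=[
    {"x": -0.9,"y": 0,"z": 12,"rx": 0,"ry": 0,"rz": 0.001},
    {"x": 0,"y": 0,"z": 20,"rx": 0,"ry": 0,"rz": 0},
    {"x": 0,"y": 0,"z": 20,"rx": 0,"ry": 0,"rz": 0},
    {"x": 0,"y": 0,"z": 20,"rx": 0,"ry": 0,"rz": 0},
    {"x": 0,"y": 0,"z": 12,"rx": 0,"ry": 0,"rz": 0},
    {"x": 0,"y": 0,"z": 0,"rx": 0,"ry": 0,"rz": 0},
    {"x": 0,"y": 0,"z": 0,"rx": 0,"ry": 0,"rz": 0},
    {"x": 0,"y": 0,"z": 0,"rx": 0,"ry": 0,"rz": 0},
  ],
)

```text
time_s: 12.2
ee_pos: [530.4, -99.3, 131.7]
ee_rot: [179.9, 0.0, 94.4]
force: [-0.4, 0.4, 0.7]
gripper_width: 91.3
gripper_force: 0.0
```

Call:
move_arm(
  plan=[
    {"x": 0,"y": 0,"z": 0,"rx": 0,"ry": 0,"rz": 0},
    {"x": 0,"y": 0,"z": 0,"rx": 0,"ry": 0,"rz": 0},
    {"x": 0,"y": 0,"z": 0,"rx": 0,"ry": 0,"rz": 0},
    {"x": 0,"y": 0,"z": 0,"rx": 0,"ry": 0,"rz": 0},
    {"x": 0,"y": 0,"z": 0,"rx": 0,"ry": 0,"rz": 0},
    {"x": 0,"y": 0,"z": 0,"rx": 0,"ry": 0,"rz": 0},
    {"x": 0,"y": 0,"z": 0,"rx": 0,"ry": 0,"rz": 0},
    {"x": 0,"y": 0,"z": 0,"rx": 0,"ry": 0,"rz": 0},
    {"x": 0,"y": 0,"z": 0,"rx": 0,"ry": 0,"rz": 0},
    {"x": 0,"y": 0,"z": 0,"rx": 0,"ry": 0,"rz": 0},
  ],
  grip=0,
)

```text
time_s: 13.2
ee_pos: [529.3, -99.2, 130.7]
ee_rot: [-179.9, -0.0, 94.4]
force: [-1.8, -0.2, 0.5]
gripper_width: 31.5
gripper_force: 40.0
```

Call:
move_arm(
  plan=[
    {"x": 0,"y": 0,"z": -10,"rx": 0,"ry": 0,"rz": 0},
    {"x": 0,"y": 0,"z": -20,"rx": 0,"ry": 0,"rz": 0},
    {"x": 0,"y": 0,"z": -30,"rx": 0,"ry": 0,"rz": 0},
    {"x": 0,"y": 0,"z": -35,"rx": 0,"ry": 0,"rz": 0},
    {"x": 0,"y": 0,"z": -35,"rx": 0,"ry": 0,"rz": 0},
    {"x": 0,"y": 0,"z": -30,"rx": 0,"ry": 0,"rz": 0},
    {"x": 0,"y": 0,"z": -15,"rx": 0,"ry": 0,"rz": 0},
    {"x": 0,"y": 0,"z": -5,"rx": 0,"ry": 0,"rz": 0},
    {"x": 0,"y": 0,"z": 0,"rx": 0,"ry": 0,"rz": 0},
  ],
)

```text
time_s: 14.1
ee_pos: [529.6, -99.2, 310.8]
ee_rot: [180.0, -0.0, 94.4]
force: [0.9, 0.1, -5.6]
gripper_width: 30.9
gripper_force: 40.0
```

Call:
move_arm(
  plan=[
    {"x": 15,"y": 0,"z": 0,"rx": 0,"ry": 0,"rz": 0},
    {"x": 25,"y": 0,"z": 0,"rx": 0,"ry": 0,"rz": 0},
    {"x": 35,"y": 0,"z": 0,"rx": 0,"ry": 0,"rz": 0},
    {"x": 35,"y": 0,"z": 0,"rx": 0,"ry": 0,"rz": 0},
    {"x": 35,"y": 0,"z": 0,"rx": 0,"ry": 0,"rz": 0},
    {"x": 30,"y": 0,"z": 0,"rx": 0,"ry": 0,"rz": 0},
    {"x": 20.5,"y": 0,"z": 0,"rx": 0,"ry": 0,"rz": 0},
    {"x": 0,"y": 0,"z": 0,"rx": 0,"ry": 0,"rz": 0},
    {"x": 0,"y": 0,"z": 0,"rx": 0,"ry": 0,"rz": 0},
    {"x": 0,"y": 0,"z": 0,"rx": 0,"ry": 0,"rz": 0},
  ],
)

```text
time_s: 15.1
ee_pos: [514.2, 95.4, 310.0]
ee_rot: [-179.9, 0.0, 94.4]
force: [0.6, -0.5, -4.9]
gripper_width: 31.5
gripper_force: 40.0
```

```bash
python3 -c "
from h import *
go(*P['blue'],130)"
```

```text
pos [514.23  95.44 309.97] rot [-1.799e+02  2.000e-02  9.440e+01] F [ 0.6 -0.5 -4.9] w 31.5 t 15.1
move tool [  1.5   1.1 180. ] turn [-0.0017  0.0003 -0.0009]
```

Call:
move_arm(
  plan=[
    {"x": 0.8,"y": 0.3,"z": 15,"rx": 0,"ry": 0,"rz": 0},
    {"x": 0,"y": 0,"z": 30,"rx": 0,"ry": 0,"rz": 0},
    {"x": 0,"y": 0,"z": 30,"rx": 0,"ry": 0,"rz": 0},
    {"x": 0,"y": 0,"z": 15,"rx": 0,"ry": 0,"rz": 0},
    {"x": 0,"y": 0,"z": 12,"rx": 0,"ry": 0,"rz": 0},
    {"x": 0,"y": 0,"z": 12,"rx": 0,"ry": 0,"rz": 0},
    {"x": 0,"y": 0,"z": 12,"rx": 0,"ry": 0,"rz": 0},
    {"x": 0,"y": 0,"z": 12,"rx": 0,"ry": 0,"rz": 0},
    {"x": 0,"y": 0,"z": 12,"rx": 0,"ry": 0,"rz": 0},
    {"x": 0,"y": 0,"z": 12,"rx": 0,"ry": 0,"rz": 0},
  ],
)

```text
time_s: 16.1
ee_pos: [515.0, 96.6, 148.0]
ee_rot: [180.0, -0.0, 94.4]
force: [0.1, 0.4, -5.0]
gripper_width: 31.2
gripper_force: 40.0
```

Call:
move_arm(
  plan=[
    {"x": 0,"y": 0,"z": 8,"rx": 0,"ry": 0,"rz": 0},
    {"x": 0,"y": 0,"z": 5,"rx": 0,"ry": 0,"rz": 0},
    {"x": 0,"y": 0,"z": 2,"rx": 0,"ry": 0,"rz": 0},
    {"x": 0,"y": 0,"z": 1,"rx": 0,"ry": 0,"rz": 0},
    {"x": 0,"y": 0,"z": 0,"rx": 0,"ry": 0,"rz": 0},
    {"x": 0,"y": 0,"z": 0,"rx": 0,"ry": 0,"rz": 0},
  ],
)

```text
time_s: 16.7
ee_pos: [515.2, 96.6, 133.2]
ee_rot: [179.9, -0.0, 94.4]
force: [-0.2, -0.4, -4.4]
gripper_width: 31.4
gripper_force: 40.0
```

Call:
move_arm(
  plan=[
    {"x": 0,"y": 0,"z": 1,"rx": 0,"ry": 0,"rz": 0},
    {"x": 0,"y": 0,"z": 0.8,"rx": 0,"ry": 0,"rz": 0},
    {"x": 0,"y": 0,"z": 0.6,"rx": 0,"ry": 0,"rz": 0},
    {"x": 0,"y": 0,"z": 0.6,"rx": 0,"ry": 0,"rz": 0},
    {"x": 0,"y": 0,"z": 0,"rx": 0,"ry": 0,"rz": 0},
    {"x": 0,"y": 0,"z": 0,"rx": 0,"ry": 0,"rz": 0},
  ],
)

```text
time_s: 17.3
ee_pos: [514.9, 96.5, 130.6]
ee_rot: [180.0, -0.0, 94.4]
force: [-2.9, -0.5, 5.5]
gripper_width: 31.1
gripper_force: 40.0
```

Contact at the seated height, same as before. Release, raise, then go to the red holder (−293 along x).

Call:
move_arm(
  plan=[
    {"x": 0,"y": 0,"z": 0,"rx": 0,"ry": 0,"rz": 0},
    {"x": 0,"y": 0,"z": 0,"rx": 0,"ry": 0,"rz": 0},
    {"x": 0,"y": 0,"z": 0,"rx": 0,"ry": 0,"rz": 0},
    {"x": 0,"y": 0,"z": 0,"rx": 0,"ry": 0,"rz": 0},
    {"x": 0,"y": 0,"z": 0,"rx": 0,"ry": 0,"rz": 0},
    {"x": 0,"y": 0,"z": 0,"rx": 0,"ry": 0,"rz": 0},
    {"x": 0,"y": 0,"z": 0,"rx": 0,"ry": 0,"rz": 0},
    {"x": 0,"y": 0,"z": -15,"rx": 0,"ry": 0,"rz": 0},
    {"x": 0,"y": 0,"z": -35,"rx": 0,"ry": 0,"rz": 0},
    {"x": 0,"y": 0,"z": -35,"rx": 0,"ry": 0,"rz": 0},
  ],
  grip=1,
)

```text
time_s: 18.3
ee_pos: [514.4, 96.4, 215.2]
ee_rot: [-179.9, 0.0, 94.4]
force: [1.7, 0.8, 1.0]
gripper_width: 91.2
gripper_force: 0.0
```

Call:
move_arm(
  plan=[
    {"x": -30,"y": 0,"z": 0,"rx": 0,"ry": 0,"rz": 0},
    {"x": -45,"y": 0,"z": 0,"rx": 0,"ry": 0,"rz": 0},
    {"x": -45,"y": 0,"z": 0,"rx": 0,"ry": 0,"rz": 0},
    {"x": -45,"y": 0,"z": 0,"rx": 0,"ry": 0,"rz": 0},
    {"x": -45,"y": 0,"z": 0,"rx": 0,"ry": 0,"rz": 0},
    {"x": -45,"y": 0,"z": 0,"rx": 0,"ry": 0,"rz": 0},
    {"x": -38,"y": 0,"z": 0,"rx": 0,"ry": 0,"rz": 0},
    {"x": 0,"y": 0,"z": 0,"rx": 0,"ry": 0,"rz": 0},
    {"x": 0,"y": 0,"z": 0,"rx": 0,"ry": 0,"rz": 0},
    {"x": 0,"y": 0,"z": 0,"rx": 0,"ry": 0,"rz": 0},
  ],
)

```text
time_s: 19.3
ee_pos: [537.2, -194.6, 214.6]
ee_rot: [-180.0, -0.0, 94.4]
force: [-0.1, 0.3, 0.4]
gripper_width: 91.1
gripper_force: 0.0
```

```bash
python3 -c "
from h import *
go(*P['green'],130); find(*P['green'])"
```

```text
pos [ 537.23 -194.63  214.63] rot [-1.7998e+02 -5.0000e-02  9.4450e+01] F [-0.1  0.3  0.4] w 91.1 t 19.3
move tool [-1.3  0.3 84.6] turn [-0.0003 -0.0008 -0.    ]
75 3810 81.6 ((537.6000366210938, -195.79893493652344), 39.99885177612305)
103 2101 107.6 ((536.8248291015625, -196.19253540039062), 27.174610137939453)
120 1687 147.2 ((536.8220825195312, -196.05718994140625), 17.140880584716797)
```

Call:
move_arm(
  plan=[
    {"x": -1.2,"y": 0,"z": 12,"rx": 0,"ry": 0,"rz": 0},
    {"x": 0,"y": 0,"z": 20,"rx": 0,"ry": 0,"rz": 0},
    {"x": 0,"y": 0,"z": 20,"rx": 0,"ry": 0,"rz": 0},
    {"x": 0,"y": 0,"z": 20,"rx": 0,"ry": 0,"rz": 0},
    {"x": 0,"y": 0,"z": 12,"rx": 0,"ry": 0,"rz": 0},
    {"x": 0,"y": 0,"z": 0,"rx": 0,"ry": 0,"rz": 0},
    {"x": 0,"y": 0,"z": 0,"rx": 0,"ry": 0,"rz": 0},
    {"x": 0,"y": 0,"z": 0,"rx": 0,"ry": 0,"rz": 0},
  ],
)

```text
time_s: 20.15
ee_pos: [538.3, -196.9, 131.7]
ee_rot: [179.9, 0.0, 94.4]
force: [-0.1, -1.0, 0.2]
gripper_width: 91.0
gripper_force: 0.0
```

Call:
move_arm(
  plan=[
    {"x": 0,"y": 0,"z": 0,"rx": 0,"ry": 0,"rz": 0},
    {"x": 0,"y": 0,"z": 0,"rx": 0,"ry": 0,"rz": 0},
    {"x": 0,"y": 0,"z": 0,"rx": 0,"ry": 0,"rz": 0},
    {"x": 0,"y": 0,"z": 0,"rx": 0,"ry": 0,"rz": 0},
    {"x": 0,"y": 0,"z": 0,"rx": 0,"ry": 0,"rz": 0},
    {"x": 0,"y": 0,"z": 0,"rx": 0,"ry": 0,"rz": 0},
    {"x": 0,"y": 0,"z": 0,"rx": 0,"ry": 0,"rz": 0},
    {"x": 0,"y": 0,"z": 0,"rx": 0,"ry": 0,"rz": 0},
    {"x": 0,"y": 0,"z": 0,"rx": 0,"ry": 0,"rz": 0},
    {"x": 0,"y": 0,"z": 0,"rx": 0,"ry": 0,"rz": 0},
  ],
  grip=0,
)

```text
time_s: 21.15
ee_pos: [537.1, -196.8, 130.6]
ee_rot: [-179.9, -0.0, 94.4]
force: [-2.2, 0.7, 1.1]
gripper_width: 31.1
gripper_force: 40.0
```

Lift and go one pocket along to red.

Call:
move_arm(
  plan=[
    {"x": 0,"y": 0,"z": -10,"rx": 0,"ry": 0,"rz": 0},
    {"x": 0,"y": 0,"z": -15,"rx": 0,"ry": 0,"rz": 0},
    {"x": 0,"y": 0,"z": -20,"rx": 0,"ry": 0,"rz": 0},
    {"x": 0,"y": 0,"z": -25,"rx": 0,"ry": 0,"rz": 0},
    {"x": 0,"y": 0,"z": -15,"rx": 0,"ry": 0,"rz": 0},
    {"x": 20,"y": 0,"z": 0,"rx": 0,"ry": 0,"rz": 0},
    {"x": 30,"y": 0,"z": 0,"rx": 0,"ry": 0,"rz": 0},
    {"x": 30,"y": 0,"z": 0,"rx": 0,"ry": 0,"rz": 0},
    {"x": 18,"y": 0,"z": 0,"rx": 0,"ry": 0,"rz": 0},
    {"x": 0,"y": 0,"z": 0,"rx": 0,"ry": 0,"rz": 0},
  ],
)

```text
time_s: 22.15
ee_pos: [529.5, -96.8, 215.7]
ee_rot: [-180.0, -0.1, 94.6]
force: [0.9, -0.3, -5.5]
gripper_width: 31.6
gripper_force: 40.0
```

Call:
move_arm(
  plan=[
    {"x": 0,"y": 0,"z": 0,"rx": 0,"ry": 0,"rz": 0},
    {"x": 0,"y": 0,"z": 0,"rx": 0,"ry": 0,"rz": 0},
    {"x": 0,"y": 0,"z": 0,"rx": 0,"ry": 0,"rz": 0},
    {"x": 0,"y": 0,"z": 0,"rx": 0,"ry": 0,"rz": 0},
  ],
)

```text
time_s: 22.55
ee_pos: [530.0, -99.8, 215.6]
ee_rot: [-180.0, -0.0, 94.4]
force: [-0.6, -0.2, -3.8]
gripper_width: 31.1
gripper_force: 40.0
```

```bash
python3 -c "
from h import *
go(*P['red'],130)"
```

```text
pos [530.01 -99.79 215.63] rot [-180.     -0.     94.35] F [-0.6 -0.2 -3.8] w 31.1 t 22.55
move tool [ 1.5  0.1 85.6] turn [-0.0001 -0.     -0.0017]
```

Call:
move_arm(
  plan=[
    {"x": 0.7,"y": -0.3,"z": 5,"rx": 0,"ry": 0,"rz": -0.001},
    {"x": 0,"y": 0,"z": 12,"rx": 0,"ry": 0,"rz": 0},
    {"x": 0,"y": 0,"z": 12,"rx": 0,"ry": 0,"rz": 0},
    {"x": 0,"y": 0,"z": 12,"rx": 0,"ry": 0,"rz": 0},
    {"x": 0,"y": 0,"z": 12,"rx": 0,"ry": 0,"rz": 0},
    {"x": 0,"y": 0,"z": 12,"rx": 0,"ry": 0,"rz": 0},
    {"x": 0,"y": 0,"z": 10,"rx": 0,"ry": 0,"rz": 0},
    {"x": 0,"y": 0,"z": 5,"rx": 0,"ry": 0,"rz": 0},
    {"x": 0,"y": 0,"z": 2,"rx": 0,"ry": 0,"rz": 0},
    {"x": 0,"y": 0,"z": 0,"rx": 0,"ry": 0,"rz": 0},
  ],
)

```text
time_s: 23.55
ee_pos: [529.8, -98.4, 133.7]
ee_rot: [180.0, -0.0, 94.5]
force: [-0.4, 0.7, -3.8]
gripper_width: 31.2
gripper_force: 40.0
```

Call:
move_arm(
  plan=[
    {"x": 0,"y": 0,"z": 1,"rx": 0,"ry": 0,"rz": 0},
    {"x": 0,"y": 0,"z": 1,"rx": 0,"ry": 0,"rz": 0},
    {"x": 0,"y": 0,"z": 0.7,"rx": 0,"ry": 0,"rz": 0},
    {"x": 0,"y": 0,"z": 0.7,"rx": 0,"ry": 0,"rz": 0},
    {"x": 0,"y": 0,"z": 0.6,"rx": 0,"ry": 0,"rz": 0},
    {"x": 0,"y": 0,"z": 0,"rx": 0,"ry": 0,"rz": 0},
    {"x": 0,"y": 0,"z": 0,"rx": 0,"ry": 0,"rz": 0},
  ],
)

```text
time_s: 24.25
ee_pos: [529.7, -98.5, 130.6]
ee_rot: [180.0, 0.0, 94.5]
force: [-2.8, 0.3, 5.3]
gripper_width: 31.1
gripper_force: 40.0
```

Seated. Next is green: release, raise, +97.8 along x.

Call:
move_arm(
  plan=[
    {"x": 0,"y": 0,"z": 0,"rx": 0,"ry": 0,"rz": 0},
    {"x": 0,"y": 0,"z": 0,"rx": 0,"ry": 0,"rz": 0},
    {"x": 0,"y": 0,"z": 0,"rx": 0,"ry": 0,"rz": 0},
    {"x": 0,"y": 0,"z": 0,"rx": 0,"ry": 0,"rz": 0},
    {"x": 0,"y": 0,"z": 0,"rx": 0,"ry": 0,"rz": 0},
    {"x": 0,"y": 0,"z": 0,"rx": 0,"ry": 0,"rz": 0},
    {"x": 0,"y": 0,"z": 0,"rx": 0,"ry": 0,"rz": 0},
    {"x": 0,"y": 0,"z": -15,"rx": 0,"ry": 0,"rz": 0},
    {"x": 0,"y": 0,"z": -35,"rx": 0,"ry": 0,"rz": 0},
    {"x": 0,"y": 0,"z": -35,"rx": 0,"ry": 0,"rz": 0},
  ],
  grip=1,
)

```text
time_s: 25.25
ee_pos: [529.1, -98.3, 215.1]
ee_rot: [-179.9, -0.0, 94.5]
force: [1.0, -0.3, -0.4]
gripper_width: 91.1
gripper_force: 0.0
```

Call:
move_arm(
  plan=[
    {"x": 30,"y": 0,"z": 0,"rx": 0,"ry": 0,"rz": 0},
    {"x": 40,"y": 0,"z": 0,"rx": 0,"ry": 0,"rz": 0},
    {"x": 27.8,"y": 0,"z": 0,"rx": 0,"ry": 0,"rz": 0},
    {"x": 0,"y": 0,"z": 0,"rx": 0,"ry": 0,"rz": 0},
    {"x": 0,"y": 0,"z": 0,"rx": 0,"ry": 0,"rz": 0},
    {"x": 0,"y": 0,"z": 0,"rx": 0,"ry": 0,"rz": 0},
    {"x": 0,"y": 0,"z": 0,"rx": 0,"ry": 0,"rz": 0},
  ],
)

```text
time_s: 25.95
ee_pos: [522.1, -1.9, 214.7]
ee_rot: [-180.0, 0.0, 94.4]
force: [0.2, 0.1, 0.0]
gripper_width: 91.4
gripper_force: 0.0
```

```bash
python3 -c "
from h import *
go(*P['yellow'],130); find(*P['yellow'])"
```

```text
pos [522.13  -1.89 214.66] rot [-1.80e+02  1.00e-02  9.44e+01] F [0.2 0.1 0. ] w 91.4 t 25.95
move tool [ 1.2  0.4 84.7] turn [-0.0001  0.0002 -0.001 ]
75 3844 81.7 ((522.4017944335938, -0.7115150690078735), 39.996429443359375)
103 2053 107.6 ((521.3910522460938, -0.5104619264602661), 26.872745513916016)
120 793 142.4 ((521.1860961914062, -0.5041728615760803), 16.477163314819336)
```

Call:
move_arm(
  plan=[
    {"x": 0.6,"y": 0,"z": 12,"rx": 0,"ry": 0,"rz": 0},
    {"x": 0,"y": 0,"z": 20,"rx": 0,"ry": 0,"rz": 0},
    {"x": 0,"y": 0,"z": 20,"rx": 0,"ry": 0,"rz": 0},
    {"x": 0,"y": 0,"z": 20,"rx": 0,"ry": 0,"rz": 0},
    {"x": 0,"y": 0,"z": 12,"rx": 0,"ry": 0,"rz": 0},
    {"x": 0,"y": 0,"z": 0,"rx": 0,"ry": 0,"rz": 0},
    {"x": 0,"y": 0,"z": 0,"rx": 0,"ry": 0,"rz": 0},
    {"x": 0,"y": 0,"z": 0,"rx": 0,"ry": 0,"rz": 0},
  ],
)

```text
time_s: 26.8
ee_pos: [522.7, -0.4, 131.6]
ee_rot: [179.9, 0.0, 94.5]
force: [0.5, -0.8, -0.3]
gripper_width: 91.4
gripper_force: 0.0
```

Call:
move_arm(
  plan=[
    {"x": 0,"y": 0,"z": 0,"rx": 0,"ry": 0,"rz": 0},
    {"x": 0,"y": 0,"z": 0,"rx": 0,"ry": 0,"rz": 0},
    {"x": 0,"y": 0,"z": 0,"rx": 0,"ry": 0,"rz": 0},
    {"x": 0,"y": 0,"z": 0,"rx": 0,"ry": 0,"rz": 0},
    {"x": 0,"y": 0,"z": 0,"rx": 0,"ry": 0,"rz": 0},
    {"x": 0,"y": 0,"z": 0,"rx": 0,"ry": 0,"rz": 0},
    {"x": 0,"y": 0,"z": 0,"rx": 0,"ry": 0,"rz": 0},
    {"x": 0,"y": 0,"z": 0,"rx": 0,"ry": 0,"rz": 0},
    {"x": 0,"y": 0,"z": 0,"rx": 0,"ry": 0,"rz": 0},
    {"x": 0,"y": 0,"z": 0,"rx": 0,"ry": 0,"rz": 0},
  ],
  grip=0,
)

```text
time_s: 27.8
ee_pos: [521.6, -0.3, 130.6]
ee_rot: [-180.0, -0.0, 94.5]
force: [-1.1, -0.6, 0.5]
gripper_width: 31.5
gripper_force: 40.0
```

Lift 180 over the red holder and go −195.6.

Call:
move_arm(
  plan=[
    {"x": 0,"y": 0,"z": -10,"rx": 0,"ry": 0,"rz": 0},
    {"x": 0,"y": 0,"z": -20,"rx": 0,"ry": 0,"rz": 0},
    {"x": 0,"y": 0,"z": -30,"rx": 0,"ry": 0,"rz": 0},
    {"x": 0,"y": 0,"z": -35,"rx": 0,"ry": 0,"rz": 0},
    {"x": 0,"y": 0,"z": -35,"rx": 0,"ry": 0,"rz": 0},
    {"x": 0,"y": 0,"z": -30,"rx": 0,"ry": 0,"rz": 0},
    {"x": 0,"y": 0,"z": -15,"rx": 0,"ry": 0,"rz": 0},
    {"x": 0,"y": 0,"z": -5,"rx": 0,"ry": 0,"rz": 0},
    {"x": 0,"y": 0,"z": 0,"rx": 0,"ry": 0,"rz": 0},
  ],
)

```text
time_s: 28.7
ee_pos: [521.9, -0.3, 310.8]
ee_rot: [180.0, -0.0, 94.5]
force: [0.5, 0.4, -4.5]
gripper_width: 31.3
gripper_force: 40.0
```

Call:
move_arm(
  plan=[
    {"x": -15,"y": 0,"z": 0,"rx": 0,"ry": 0,"rz": 0},
    {"x": -25,"y": 0,"z": 0,"rx": 0,"ry": 0,"rz": 0},
    {"x": -35,"y": 0,"z": 0,"rx": 0,"ry": 0,"rz": 0},
    {"x": -35,"y": 0,"z": 0,"rx": 0,"ry": 0,"rz": 0},
    {"x": -35,"y": 0,"z": 0,"rx": 0,"ry": 0,"rz": 0},
    {"x": -30,"y": 0,"z": 0,"rx": 0,"ry": 0,"rz": 0},
    {"x": -20.6,"y": 0,"z": 0,"rx": 0,"ry": 0,"rz": 0},
    {"x": 0,"y": 0,"z": 0,"rx": 0,"ry": 0,"rz": 0},
    {"x": 0,"y": 0,"z": 0,"rx": 0,"ry": 0,"rz": 0},
    {"x": 0,"y": 0,"z": 0,"rx": 0,"ry": 0,"rz": 0},
  ],
)

```text
time_s: 29.7
ee_pos: [536.8, -195.0, 309.8]
ee_rot: [-179.9, -0.1, 94.5]
force: [0.1, -0.0, -4.9]
gripper_width: 31.2
gripper_force: 40.0
```

```bash
python3 -c "
from h import *
go(*P['green'],130)"
```

```text
pos [ 536.75 -194.99  309.84] rot [-1.799e+02 -7.000e-02  9.448e+01] F [ 0.1 -0.  -4.9] w 31.2 t 29.7
move tool [ -1.1   1.1 179.8] turn [-0.0017 -0.0012  0.0005]
```

Call:
move_arm(
  plan=[
    {"x": -0.4,"y": 0.2,"z": 15,"rx": 0,"ry": 0,"rz": 0},
    {"x": 0,"y": 0,"z": 30,"rx": 0,"ry": 0,"rz": 0},
    {"x": 0,"y": 0,"z": 30,"rx": 0,"ry": 0,"rz": 0},
    {"x": 0,"y": 0,"z": 15,"rx": 0,"ry": 0,"rz": 0},
    {"x": 0,"y": 0,"z": 12,"rx": 0,"ry": 0,"rz": 0},
    {"x": 0,"y": 0,"z": 12,"rx": 0,"ry": 0,"rz": 0},
    {"x": 0,"y": 0,"z": 12,"rx": 0,"ry": 0,"rz": 0},
    {"x": 0,"y": 0,"z": 12,"rx": 0,"ry": 0,"rz": 0},
    {"x": 0,"y": 0,"z": 12,"rx": 0,"ry": 0,"rz": 0},
    {"x": 0,"y": 0,"z": 12,"rx": 0,"ry": 0,"rz": 0},
  ],
)

```text
time_s: 30.7
ee_pos: [537.6, -195.7, 147.9]
ee_rot: [180.0, 0.0, 94.5]
force: [-0.4, 0.9, -4.0]
gripper_width: 30.9
gripper_force: 40.0
```

Call:
move_arm(
  plan=[
    {"x": 0,"y": 0,"z": 8,"rx": 0,"ry": 0,"rz": 0},
    {"x": 0,"y": 0,"z": 5,"rx": 0,"ry": 0,"rz": 0},
    {"x": 0,"y": 0,"z": 2,"rx": 0,"ry": 0,"rz": 0},
    {"x": 0,"y": 0,"z": 1,"rx": 0,"ry": 0,"rz": 0},
    {"x": 0,"y": 0,"z": 1,"rx": 0,"ry": 0,"rz": 0},
    {"x": 0,"y": 0,"z": 0.8,"rx": 0,"ry": 0,"rz": 0},
    {"x": 0,"y": 0,"z": 0.6,"rx": 0,"ry": 0,"rz": 0},
    {"x": 0,"y": 0,"z": 0.6,"rx": 0,"ry": 0,"rz": 0},
    {"x": 0,"y": 0,"z": 0,"rx": 0,"ry": 0,"rz": 0},
    {"x": 0,"y": 0,"z": 0,"rx": 0,"ry": 0,"rz": 0},
  ],
)

```text
time_s: 31.7
ee_pos: [537.6, -195.8, 130.6]
ee_rot: [179.9, 0.0, 94.5]
force: [-3.0, 1.3, 5.3]
gripper_width: 31.6
gripper_force: 40.0
```

Seated. Now yellow in the black pocket: +391 along x.

Call:
move_arm(
  plan=[
    {"x": 0,"y": 0,"z": 0,"rx": 0,"ry": 0,"rz": 0},
    {"x": 0,"y": 0,"z": 0,"rx": 0,"ry": 0,"rz": 0},
    {"x": 0,"y": 0,"z": 0,"rx": 0,"ry": 0,"rz": 0},
    {"x": 0,"y": 0,"z": 0,"rx": 0,"ry": 0,"rz": 0},
    {"x": 0,"y": 0,"z": 0,"rx": 0,"ry": 0,"rz": 0},
    {"x": 0,"y": 0,"z": 0,"rx": 0,"ry": 0,"rz": 0},
    {"x": 0,"y": 0,"z": 0,"rx": 0,"ry": 0,"rz": 0},
    {"x": 0,"y": 0,"z": -15,"rx": 0,"ry": 0,"rz": 0},
    {"x": 0,"y": 0,"z": -35,"rx": 0,"ry": 0,"rz": 0},
    {"x": 0,"y": 0,"z": -35,"rx": 0,"ry": 0,"rz": 0},
  ],
  grip=1,
)

```text
time_s: 32.7
ee_pos: [537.0, -195.5, 215.1]
ee_rot: [-179.9, -0.1, 94.5]
force: [-0.2, -0.6, 0.4]
gripper_width: 91.3
gripper_force: 0.0
```

Call:
move_arm(
  plan=[
    {"x": 31,"y": 0,"z": 0,"rx": 0,"ry": 0,"rz": 0},
    {"x": 40,"y": 0,"z": 0,"rx": 0,"ry": 0,"rz": 0},
    {"x": 40,"y": 0,"z": 0,"rx": 0,"ry": 0,"rz": 0},
    {"x": 40,"y": 0,"z": 0,"rx": 0,"ry": 0,"rz": 0},
    {"x": 40,"y": 0,"z": 0,"rx": 0,"ry": 0,"rz": 0},
    {"x": 40,"y": 0,"z": 0,"rx": 0,"ry": 0,"rz": 0},
    {"x": 40,"y": 0,"z": 0,"rx": 0,"ry": 0,"rz": 0},
    {"x": 40,"y": 0,"z": 0,"rx": 0,"ry": 0,"rz": 0},
    {"x": 40,"y": 0,"z": 0,"rx": 0,"ry": 0,"rz": 0},
    {"x": 40,"y": 0,"z": 0,"rx": 0,"ry": 0,"rz": 0},
  ],
)

```text
time_s: 33.7
ee_pos: [506.6, 195.7, 214.9]
ee_rot: [180.0, -0.0, 94.5]
force: [0.6, 0.1, -0.7]
gripper_width: 91.5
gripper_force: 0.0
```

Call:
move_arm(
  plan=[
    {"x": 0,"y": 0,"z": 0,"rx": 0,"ry": 0,"rz": 0},
    {"x": 0,"y": 0,"z": 0,"rx": 0,"ry": 0,"rz": 0},
    {"x": 0,"y": 0,"z": 0,"rx": 0,"ry": 0,"rz": 0},
    {"x": 0,"y": 0,"z": 0,"rx": 0,"ry": 0,"rz": 0},
    {"x": 0,"y": 0,"z": 0,"rx": 0,"ry": 0,"rz": 0},
    {"x": 0,"y": 0,"z": 0,"rx": 0,"ry": 0,"rz": 0},
    {"x": 0,"y": 0,"z": 0,"rx": 0,"ry": 0,"rz": 0},
  ],
)

```text
time_s: 34.4
ee_pos: [507.1, 193.6, 214.8]
ee_rot: [180.0, -0.0, 94.4]
force: [-0.0, -0.5, -0.2]
gripper_width: 90.9
gripper_force: 0.0
```

```bash
python3 -c "
from h import *
go(*P['black'],130); find(*P['black'])"
```

```text
pos [507.07 193.61 214.81] rot [179.99  -0.    94.42] F [-0.  -0.5 -0.2] w 90.9 t 34.4
move tool [ 1.   0.3 84.8] turn [ 0.0001 -0.     -0.0005]
75 3827 81.6 ((507.30499267578125, 194.61465454101562), 39.98615264892578)
103 2148 107.6 ((507.48907470703125, 195.78598022460938), 26.888132095336914)
120 1582 147.2 ((507.312744140625, 197.23976135253906), 16.65773582458496)
```

Call:
move_arm(
  plan=[
    {"x": 1.5,"y": 0.2,"z": 12,"rx": 0,"ry": 0,"rz": 0},
    {"x": 0,"y": 0,"z": 20,"rx": 0,"ry": 0,"rz": 0},
    {"x": 0,"y": 0,"z": 20,"rx": 0,"ry": 0,"rz": 0},
    {"x": 0,"y": 0,"z": 20,"rx": 0,"ry": 0,"rz": 0},
    {"x": 0,"y": 0,"z": 12,"rx": 0,"ry": 0,"rz": 0},
    {"x": 0,"y": 0,"z": 0,"rx": 0,"ry": 0,"rz": 0},
    {"x": 0,"y": 0,"z": 0,"rx": 0,"ry": 0,"rz": 0},
    {"x": 0,"y": 0,"z": 0,"rx": 0,"ry": 0,"rz": 0},
  ],
)

```text
time_s: 35.25
ee_pos: [507.7, 195.9, 131.7]
ee_rot: [179.9, -0.0, 94.5]
force: [0.4, -0.8, 0.3]
gripper_width: 91.5
gripper_force: 0.0
```

Call:
move_arm(
  plan=[
    {"x": 0,"y": 0,"z": 0,"rx": 0,"ry": 0,"rz": 0},
    {"x": 0,"y": 0,"z": 0,"rx": 0,"ry": 0,"rz": 0},
    {"x": 0,"y": 0,"z": 0,"rx": 0,"ry": 0,"rz": 0},
    {"x": 0,"y": 0,"z": 0,"rx": 0,"ry": 0,"rz": 0},
    {"x": 0,"y": 0,"z": 0,"rx": 0,"ry": 0,"rz": 0},
    {"x": 0,"y": 0,"z": 0,"rx": 0,"ry": 0,"rz": 0},
    {"x": 0,"y": 0,"z": 0,"rx": 0,"ry": 0,"rz": 0},
    {"x": 0,"y": 0,"z": 0,"rx": 0,"ry": 0,"rz": 0},
    {"x": 0,"y": 0,"z": 0,"rx": 0,"ry": 0,"rz": 0},
    {"x": 0,"y": 0,"z": 0,"rx": 0,"ry": 0,"rz": 0},
  ],
  grip=0,
)

```text
time_s: 36.25
ee_pos: [507.0, 195.6, 130.8]
ee_rot: [180.0, -0.0, 94.5]
force: [0.2, -0.3, -0.8]
gripper_width: 31.4
gripper_force: 40.0
```

Call:
move_arm(
  plan=[
    {"x": 0,"y": 0,"z": -10,"rx": 0,"ry": 0,"rz": 0},
    {"x": 0,"y": 0,"z": -20,"rx": 0,"ry": 0,"rz": 0},
    {"x": 0,"y": 0,"z": -30,"rx": 0,"ry": 0,"rz": 0},
    {"x": 0,"y": 0,"z": -35,"rx": 0,"ry": 0,"rz": 0},
    {"x": 0,"y": 0,"z": -35,"rx": 0,"ry": 0,"rz": 0},
    {"x": 0,"y": 0,"z": -30,"rx": 0,"ry": 0,"rz": 0},
    {"x": 0,"y": 0,"z": -15,"rx": 0,"ry": 0,"rz": 0},
    {"x": 0,"y": 0,"z": -5,"rx": 0,"ry": 0,"rz": 0},
    {"x": 0,"y": 0,"z": 0,"rx": 0,"ry": 0,"rz": 0},
  ],
)

```text
time_s: 37.15
ee_pos: [506.8, 195.5, 310.8]
ee_rot: [180.0, -0.0, 94.5]
force: [0.3, -0.2, -5.0]
gripper_width: 31.4
gripper_force: 40.0
```

Call:
move_arm(
  plan=[
    {"x": -15,"y": 0,"z": 0,"rx": 0,"ry": 0,"rz": 0},
    {"x": -25,"y": 0,"z": 0,"rx": 0,"ry": 0,"rz": 0},
    {"x": -35,"y": 0,"z": 0,"rx": 0,"ry": 0,"rz": 0},
    {"x": -35,"y": 0,"z": 0,"rx": 0,"ry": 0,"rz": 0},
    {"x": -35,"y": 0,"z": 0,"rx": 0,"ry": 0,"rz": 0},
    {"x": -30,"y": 0,"z": 0,"rx": 0,"ry": 0,"rz": 0},
    {"x": -21.3,"y": 0,"z": 0,"rx": 0,"ry": 0,"rz": 0},
    {"x": 0,"y": 0,"z": 0,"rx": 0,"ry": 0,"rz": 0},
    {"x": 0,"y": 0,"z": 0,"rx": 0,"ry": 0,"rz": 0},
    {"x": 0,"y": 0,"z": 0,"rx": 0,"ry": 0,"rz": 0},
  ],
)

```text
time_s: 38.15
ee_pos: [521.9, 0.1, 310.0]
ee_rot: [-179.9, -0.0, 94.5]
force: [0.5, -0.2, -4.0]
gripper_width: 31.6
gripper_force: 40.0
```

```bash
python3 -c "
from h import *
go(*P['yellow'],130)"
```

```text
pos [5.2185e+02 1.1000e-01 3.0999e+02] rot [-1.799e+02 -3.000e-02  9.448e+01] F [ 0.5 -0.2 -4. ] w 31.6 t 38.15
move tool [ -1.    0.8 180. ] turn [-0.0017 -0.0006  0.0005]
```

Call:
move_arm(
  plan=[
    {"x": -0.4,"y": 0.1,"z": 15,"rx": 0,"ry": 0,"rz": 0},
    {"x": 0,"y": 0,"z": 30,"rx": 0,"ry": 0,"rz": 0},
    {"x": 0,"y": 0,"z": 30,"rx": 0,"ry": 0,"rz": 0},
    {"x": 0,"y": 0,"z": 15,"rx": 0,"ry": 0,"rz": 0},
    {"x": 0,"y": 0,"z": 12,"rx": 0,"ry": 0,"rz": 0},
    {"x": 0,"y": 0,"z": 12,"rx": 0,"ry": 0,"rz": 0},
    {"x": 0,"y": 0,"z": 12,"rx": 0,"ry": 0,"rz": 0},
    {"x": 0,"y": 0,"z": 12,"rx": 0,"ry": 0,"rz": 0},
    {"x": 0,"y": 0,"z": 12,"rx": 0,"ry": 0,"rz": 0},
    {"x": 0,"y": 0,"z": 12,"rx": 0,"ry": 0,"rz": 0},
  ],
)

```text
time_s: 39.15
ee_pos: [522.6, -0.5, 148.0]
ee_rot: [180.0, -0.0, 94.5]
force: [-1.2, 0.4, -4.1]
gripper_width: 31.3
gripper_force: 40.0
```

Call:
move_arm(
  plan=[
    {"x": 0,"y": 0,"z": 8,"rx": 0,"ry": 0,"rz": 0},
    {"x": 0,"y": 0,"z": 5,"rx": 0,"ry": 0,"rz": 0},
    {"x": 0,"y": 0,"z": 2,"rx": 0,"ry": 0,"rz": 0},
    {"x": 0,"y": 0,"z": 1,"rx": 0,"ry": 0,"rz": 0},
    {"x": 0,"y": 0,"z": 1,"rx": 0,"ry": 0,"rz": 0},
    {"x": 0,"y": 0,"z": 0.8,"rx": 0,"ry": 0,"rz": 0},
    {"x": 0,"y": 0,"z": 0.6,"rx": 0,"ry": 0,"rz": 0},
    {"x": 0,"y": 0,"z": 0.6,"rx": 0,"ry": 0,"rz": 0},
    {"x": 0,"y": 0,"z": 0,"rx": 0,"ry": 0,"rz": 0},
    {"x": 0,"y": 0,"z": 0,"rx": 0,"ry": 0,"rz": 0},
  ],
)

```text
time_s: 40.15
ee_pos: [522.7, -0.5, 130.7]
ee_rot: [179.9, 0.0, 94.5]
force: [-1.4, -0.1, 6.5]
gripper_width: 31.3
gripper_force: 40.0
```

Release, raise and back off toward the robot's left for a clear check.

Call:
move_arm(
  plan=[
    {"x": 0,"y": 0,"z": 0,"rx": 0,"ry": 0,"rz": 0},
    {"x": 0,"y": 0,"z": 0,"rx": 0,"ry": 0,"rz": 0},
    {"x": 0,"y": 0,"z": 0,"rx": 0,"ry": 0,"rz": 0},
    {"x": 0,"y": 0,"z": 0,"rx": 0,"ry": 0,"rz": 0},
    {"x": 0,"y": 0,"z": 0,"rx": 0,"ry": 0,"rz": 0},
    {"x": 0,"y": 0,"z": 0,"rx": 0,"ry": 0,"rz": 0},
    {"x": 0,"y": 0,"z": 0,"rx": 0,"ry": 0,"rz": 0},
    {"x": 0,"y": 0,"z": -15,"rx": 0,"ry": 0,"rz": 0},
    {"x": 0,"y": 0,"z": -40,"rx": 0,"ry": 0,"rz": 0},
    {"x": 0,"y": 0,"z": -40,"rx": 0,"ry": 0,"rz": 0},
  ],
  grip=1,
)

```text
time_s: 41.15
ee_pos: [521.9, -0.5, 225.2]
ee_rot: [-179.9, -0.0, 94.5]
force: [0.6, -0.6, -0.2]
gripper_width: 91.5
gripper_force: 0.0
```

Call:
move_arm(
  plan=[
    {"x": 30,"y": -10,"z": -30,"rx": 0,"ry": 0,"rz": 0},
    {"x": 40,"y": -20,"z": -10,"rx": 0,"ry": 0,"rz": 0},
    {"x": 42,"y": -20,"z": 0,"rx": 0,"ry": 0,"rz": 0},
    {"x": 42,"y": -20,"z": 0,"rx": 0,"ry": 0,"rz": 0},
    {"x": 42,"y": -20,"z": 0,"rx": 0,"ry": 0,"rz": 0},
    {"x": 42,"y": -20,"z": 0,"rx": 0,"ry": 0,"rz": 0},
    {"x": 42,"y": -20,"z": 0,"rx": 0,"ry": 0,"rz": 0},
    {"x": 42,"y": -20,"z": 0,"rx": 0,"ry": 0,"rz": 0},
    {"x": 42,"y": -20,"z": 0,"rx": 0,"ry": 0,"rz": 0},
    {"x": 30,"y": -10,"z": 0,"rx": 0,"ry": 0,"rz": 0},
  ],
)

```text
time_s: 42.15
ee_pos: [310.3, 380.3, 264.9]
ee_rot: [-180.0, -0.0, 94.6]
force: [0.4, -0.5, 0.3]
gripper_width: 91.2
gripper_force: 0.0
```

Call:
move_arm(
  plan=[
    {"x": 0,"y": 0,"z": 0,"rx": 0,"ry": 0,"rz": 0},
    {"x": 0,"y": 0,"z": 0,"rx": 0,"ry": 0,"rz": 0},
    {"x": 0,"y": 0,"z": 0,"rx": 0,"ry": 0,"rz": 0},
    {"x": 0,"y": 0,"z": 0,"rx": 0,"ry": 0,"rz": 0},
    {"x": 0,"y": 0,"z": 0,"rx": 0,"ry": 0,"rz": 0},
  ],
)

```text
time_s: 42.65
ee_pos: [312.9, 377.4, 264.9]
ee_rot: [180.0, -0.0, 94.4]
force: [0.4, -0.3, 0.8]
gripper_width: 91.4
gripper_force: 0.0
```

```bash
python3 -c "
from h import *
for n in P: print(n); find(*P[n],'top')
f=grab_frame('top'); W=cloud(f)
m=W[(np.hypot(W[...,0]-660,W[...,1]-99)<60)&(W[...,2]>85)&(W[...,2]<115)]
print('hs',len(m),m.mean(0),m.min(0),m.max(0))
f2=grab_frame('scene'); cv2.imwrite('pics/s9.png',cv2.resize(f2['img'][100:320,150:500,::-1],None,fx=2,fy=2))"
```

```text
green
75 781 79.9 ((537.5852661132812, -195.78028869628906), 39.994476318359375)
103 339 105.8 ((538.97607421875, -195.8543701171875), 26.932111740112305)
120 140 144.0 ((538.9178466796875, -195.61985778808594), 16.215347290039062)
red
75 805 79.8 ((529.975341796875, -98.29378509521484), 39.97393798828125)
103 384 105.9 ((531.096923828125, -97.51210021972656), 26.750247955322266)
120 263 146.0 ((531.0610961914062, -97.52144622802734), 17.005718231201172)
yellow
75 825 79.8 ((522.3713989257812, -0.7075284719467163), 39.9680290222168)
103 429 105.6 ((524.2333984375, -0.3928241729736328), 26.690898895263672)
120 200 145.4 ((523.6657104492188, 0.7669495940208435), 16.48512077331543)
blue
75 836 79.6 ((514.9103393554688, 96.88014221191406), 39.96281051635742)
103 432 105.7 ((516.2784423828125, 97.33108520507812), 26.926372528076172)
120 240 145.8 ((516.1488647460938, 96.97895050048828), 16.13599967956543)
black
75 1290 79.6 ((507.3130187988281, 194.6392822265625), 39.95067596435547)
hs 341 [652.84222951 105.42146589  96.42538361] [630.03642642  82.28531312  85.00237313] [674.97473186 128.33057086 104.26310352]
```

View pics/s9.png

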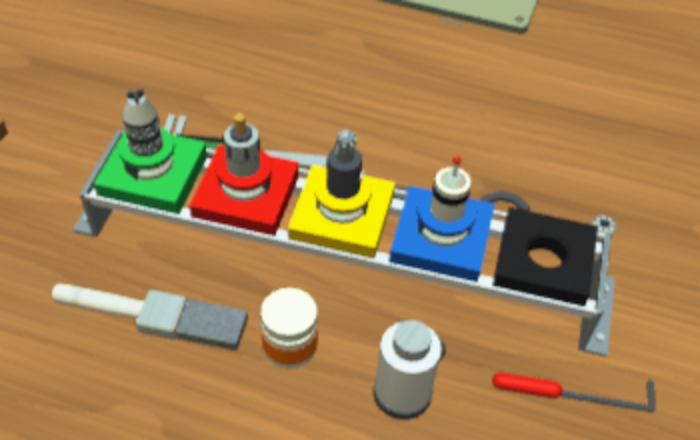

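The crop shows green at 140,150, red at 243,170, yellow at 343,195 and blue at 447,215, each in its own pocket. Black (546,255) is empty and the setter is unmoved. Ring tops measure 106 mm, so all four are seated.

```bash
python3 -c "
from h import *
print(job_done())"
```

```text
the job is handed in; nothing more can be done
None
```

All four tool holders are upright and fully seated in their own-colour pockets, the black pocket is empty, the height setter is undisturbed, and the job was handed in at about 43 s.

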